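Fetch the fittings tote from under the bench riser and hold it up level

TASK

Bring me the pale wooden hand tote with the brass fittings: draw it straight out of its bay along the bench until it is fully clear of the riser shelf, without jarring the shelf, then take it by its grip bar, lift it about 20 cm off the bench in front of the shelf and hold it steady and level there for at least two seconds, finishing while still holding it up so I can pick from it. Keep it level all the way so that no ring or rosette spills, and leave the other things on the bench and on the shelf as they are.

Things in the scene. Friction and masses are not known exactly. Their poses are not given: they have to be found in the camera images.
- riser: Low brown wooden bench riser shelf, fixed: 200 deep (its x) x 434 wide (y) x 120 high, a 16 high lip along the back of the top. Three open bays side by side run along its x, each 126 wide and 104 high, centred at y = -140, 0 and +140 of its frame; no floor, things slide on the bench. Origin: centre of its underside; its open front looks to its -x, towards the robot.
- riser_front (a point): Foot of the riser's open front, at its middle: x = -100, y = 0, z = 0 of the riser's frame. Uprights are 14 thick, the top board 16 thick.
- tote: Pale beech hand tote, about 0.3 kg, the one to fetch, standing loose on the bench in any one of the three bays, its front end 70 to 95 out of the riser's front. 180 long (its x, along the bay) x 112 wide (y); walls 6 thick, 42 high; floor 6 thick. Origin: centre of its underside; z up; its -x end faces out of the bay. Balances within 10 of its middle in x and y.
- grip_bar (a point): Middle of the pale tote's grip bar, 80 above its underside, over the origin. The bar is the top of a centre board 12 thick (in y) along the tote's x: 140 long (x -70 to +70), 68 to 92 high, over a finger slot (x -40 to +40, 42 to 68 high), braced by slopes at its ends. Pinch it across y from above anywhere along it; the fingers pass beside it, clear of walls and brass.
- ring0: Loose brass ring, 34 outside, 24 inside, 5 thick, lying on the floor of the pale tote. Origin: centre of its underside.
- ring1: A second such brass ring in the pale tote.
- concho0: Loose brass rosette (domed disc), 30 across, 8 high, lying in the pale tote. Origin: centre of its underside.
- concho1: A second such brass rosette in the pale tote.
- dark_tote: Dark walnut hand tote with steel D-rings, size and form exactly as the pale tote, standing the same way in another bay; not to be moved. Origin: centre of its underside.
- tin: Red closed tin box, 174 x 108 x 68 high, standing part way out of the remaining bay; not to be moved. Origin: centre of its underside.
- maul: White maul with a wooden handle, stood on its head beside the left end of the riser (to its +y), 62 across, 211 high; not to be moved. Origin: centre of its underside.
- paint_jar: Amber jar with a black cap beside the right end of the riser, 52 across, 70 high; not to be moved. Origin: centre of its underside.
- weight: Dark steel pattern weight with a knob, 68 across, 58 high, on the right of the bench; not to be moved. Origin: centre of its underside.
- awl: Awl with a dark wooden haft lying on the left of the bench, 165 long, 25 thick; not to be moved. Origin: on its underside, 80 from the butt of the haft.
- spool_a: Blue thread spool standing on top of the riser, 70 to 100 behind its front edge, 56 across, 75 high; not to be moved. Origin: centre of its underside.
- spool_b: Yellow thread spool standing likewise on top of the riser; same size; not to be moved. Origin: centre of its underside.
Mind the look-alikes: they are no part of the job. Leave any turquoise look-alike of the tote alone.

How it is judged:
On the way, in this order (a step that is already met when the one before it is completed fails the run):
1. the pale tote has been drawn fully clear of the riser while still standing on the bench (x of tote in the frame of riser below -0.192 m and height (world z) of tote below 0.02 m), for 0.1 s.
2. the pale tote is held in the air, steady and level, for 1.5 s (height (world z) of tote between 0.15 and 0.26 m and angle between tote's own z axis and vertical below 0.12 rad and linear speed of tote below 0.04 m/s and angular speed of tote below 0.2 rad/s and contact force between the fingers and tote above 2 N), for 1.5 s.
At the end, for the whole second after the job is handed in: The fingers hold the pale tote with its underside 15 to 26 cm above the bench, in front of the riser and not touching it, level within 0.12 rad (7 degrees), slower than 40 mm/s and 0.2 rad/s; both rings and both rosettes lie in it; no other thing has moved more than 20 mm (all of step 2 and x of tote in the frame of riser below -0.185 m and contact force between tote and riser below 0.2 N and x of ring0 in the frame of tote between -0.09 and 0.09 m and y of ring0 in the frame of tote between -0.056 and 0.056 m and z of ring0 in the frame of tote between -0.002 and 0.04 m and x of ring1 in the frame of tote between -0.09 and 0.09 m and y of ring1 in the frame of tote between -0.056 and 0.056 m and z of ring1 in the frame of tote between -0.002 and 0.04 m and x of concho0 in the frame of tote between -0.09 and 0.09 m and y of concho0 in the frame of tote between -0.056 and 0.056 m and z of concho0 in the frame of tote between -0.002 and 0.04 m and x of concho1 in the frame of tote between -0.09 and 0.09 m and y of concho1 in the frame of tote between -0.056 and 0.056 m and z of concho1 in the frame of tote between -0.002 and 0.04 m and distance of each of dark_tote, tin, maul, paint_jar, weight, awl, spool_a, spool_b from where it was at the start of the episode below 0.02 m); the arm keeps its last pose, push and grip.
It fails at once if a ring or rosette has left the tote (distance between any of ring0, ring1, concho0, concho1 and tote above 0.13 m).
It fails at once if the tote is tipped by more than 15 degrees (angle between tote's own z axis and vertical above 0.26 rad).
It fails at once if the shelf is jarred: the tote, the fingers or the arm push on the riser with more than 20 N (contact force between any of tote, the fingers, the arm and riser above 20 N).
It fails at once if another thing is moved by more than 20 mm (distance of any of dark_tote, tin, maul, paint_jar, weight, awl, spool_a, spool_b from where it was at the start of the episode above 0.02 m).
It also fails if it takes over 53 s, if anything falls off the work surface, if the arm or the gripper's body presses on something with over 40 N, if the wrist force passes 120 N, or if a joint passes its speed limit or range.

ROBOT

A 6-joint arm with a two-finger parallel gripper is mounted at the origin on the work surface. World frame = base frame: x ahead of the robot, y to its left, z up, the work surface at z = 0. Lengths are in m, angles in rad, forces in N, time in s.
With the tool pointing down it reaches from about 0.375 to 0.9 m from the base axis. Payload 3.1 kg.
Tool frame: the origin (TCP) lies at the very end of the fingers, on their centre line; the grasp point (between the pads) lies 19 mm behind it; z points along the fingers, y is the direction in which the jaws open and shut (so a half turn about z gives the same grasp; the last joint's range is limited). The gripper opens to 87 mm and grips with 3 to 60 N. Pads are 19 mm wide; open, the fingers measure 117 mm over their backs; the gripper's body (75 mm by 190 mm) begins 51 mm behind the grasp point.
Start: joints at [-1.339, 0.527, 1.433, -0, 1.181, -0.178], TCP at [0.249, -0.573, 0.223] pointing down, gripper open.
Joint ranges: [-3.08, 3.08], [-0.75, 2.2], [0.22, 2.44], [-1.43, 4.57], [0, 2.65], [-2.85, 2.85]. Speed limits (rad/s): [2.79, 2.79, 3.14, 3.14, 3.14, 3.14].

INTERFACE

Orientations are given as a unit quaternion [x, y, z, w].
In Python, from rig import robot gives the robot as it stands.
- The arm moves only by the tool send_rows, never from a script. Its argument "plan" is one flat list of numbers, 7 for each row, row after row: the opening, from -1 (shut) to 1 (fully open), then the shift along the tool's x, y, z in mm, then the turn, a rotation vector about the tool's x, y, z in rad. In form: [claw, tx, ty, tz, rx, ry, rz, claw, tx, ty, tz, rx, ry, rz, ...]. A call has 1 to 8 rows; each row shifts and turns the pose as measured when the row begins, along the tool's axes as they then stand; what a row does not reach is not made up. A row lasts 1/10 s, in which the tool goes at most 50 mm and 8.59 degrees, less where a joint would pass 70% of its speed; a pose out of reach is approached as far as the arm can. A call is refused whole if a number of a shift passes 50 or a number of a turn 0.15, either way. A call with a gripper value outside its range is refused whole. The fingers move at their own pace and stop on an object; "force" is the grip in N (left out, the last holds). Time passes only in rows, so rows that do not move let the fingers close. It gives the time, the measured TCP pose, the force and the opening at its end, in the units of the state.
- robot.get_obs(): the state, without advancing time (a new reading comes with each control period).
- robot.camera(name): name is "side" or "top"; returns (picture, depth): 384x512x3 uint8, red, green, blue; 384x512 float32, m along the optical axis (not along the pixel's ray), 0 where there is no reading.
- robot.camera_model(name): a dict with "K" (3x3 intrinsics, pixels), "position" and "attitude" of the camera in the world. Camera axes: x right, y down, z forward; pixel columns grow to the right and rows downward; lengths in m; the calibration is good to about 2 mm. A picture is of the moment at which its call begins. camera_model takes no time and is no camera call.
- robot.hand_in(): hands the job in, once; it reports no verdict.
The state is a dict: "time": time; "q": joint angles; "joint_velocities": joint speeds; "joint_torque": joint torques, N m; "position": TCP position; "tool_rot": TCP orientation; "ft_force": force on the tool from outside, world axes, zero at the start; "moment": the same for the moment, N m; "grip_width": finger opening in m.
Only numpy, scipy, OpenCV 4.12 (cv2) and the standard library are available. Lean on these libraries where they do the work, as an engineer would, in place of code of your own. Each camera call takes 0.05 s, during which the arm holds its last target. There are 200 camera calls.

## Working session

There is one attempt and no reset: what is moved stays moved. The work goes in short steps, Python scripts to look and compute and a tool call to move; the robot and the scene stay as the last step left them, time stands still between calls to the robot, and variables do not carry over. Pictures are saved under pics/ and viewed, about 8 in all and at most 12, crops included, and the job is handed in when it is done.

Besides the shell and the picture viewer there is one more tool, called after "Call:" by a JSON object that holds its "name" and its "arguments". send_rows: Moves the arm, as the interface text tells. Its arguments: {"type":"object","properties":{"plan":{"type":"array"},"force":{"type":"number"}},"required":["plan"]}

```bash
mkdir -p pics; cat > h.py <<'E'
from rig import robot
import numpy as np, cv2
from scipy.spatial.transform import Rotation as R
def cloud(n):
    im,d=robot.camera(n); m=robot.camera_model(n); K=np.array(m["K"]); v,u=np.mgrid[:384,:512]
    P=np.stack([(u-K[0,2])/K[0,0]*d,(v-K[1,2])/K[1,1]*d,d],-1)
    a=np.array(m["attitude"]); M=R.from_quat(a).as_matrix() if a.size==4 else a.reshape(3,3)
    return im,np.where(d[...,None]>0,P@M.T+np.array(m["position"]),np.nan)
def save(n,im,c=None,s=1):
    if c: im=im[c[1]:c[3],c[0]:c[2]]
    cv2.imwrite(f"pics/{n}.png",cv2.resize(im[...,::-1],None,fx=s,fy=s,interpolation=cv2.INTER_CUBIC))
E
python3 - <<'E'
from h import *
ims=[]
for n in("top","side"):
    im,P=cloud(n); np.savez(f"{n}0.npz",im=im,P=P); ims.append(im); print(n,robot.camera_model(n))
save("a_top",ims[0],s=1.5); save("a_side",ims[1],s=1.5)
print(robot.get_obs())
E
```

```text
top {'K': array([[363.40847148,   0.        , 253.06651161],
       [  0.        , 363.40847148, 195.17553273],
       [  0.        ,   0.        ,   1.        ]]), 'position': array([ 0.39627529, -0.00482418,  1.36251307]), 'attitude': array([ 0.70990312, -0.70186672,  0.04365368, -0.03892325])}
side {'K': array([[412.05261948,   0.        , 254.90405479],
       [  0.        , 412.05261948, 188.38971067],
       [  0.        ,   0.        ,   1.        ]]), 'position': array([-0.21587342,  0.95574398,  0.9782963 ]), 'attitude': array([-0.28362833,  0.84264021, -0.43057123,  0.15530893])}
{'time': 0.1, 'q': array([-1.33947734e+00,  5.28382376e-01,  1.43375963e+00, -1.30728053e-05,
        1.18142150e+00, -1.78524836e-01]), 'joint_velocities': array([-0.00098088, -0.00246526, -0.0040104 ,  0.00140404,  0.00085164,
       -0.00085162]), 'joint_torque': array([-1.73266653e-04, -4.40985274e+01, -1.77151072e+01,  6.35399180e-02,
        5.33791620e-02, -4.36020287e-05]), 'position': array([ 0.24889712, -0.57258351,  0.22166849]), 'tool_rot': array([ 9.79075897e-01,  2.03493041e-01, -3.20518854e-05, -9.84921904e-04]), 'ft_force': array([-0.49214697, -0.71408078, -0.71416771]), 'moment': array([-0.00618836, -0.00249399,  0.00747968]), 'grip_width': 0.08681026848855802}
```

View pics/a_top.png

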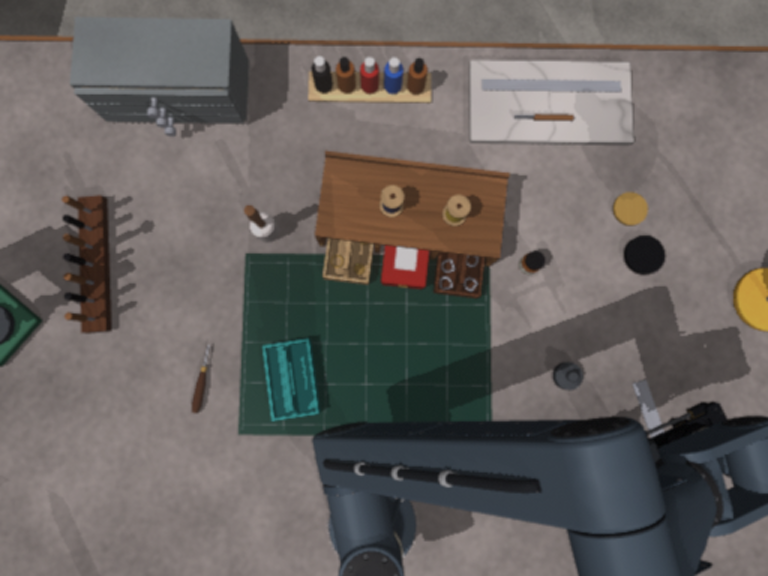

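View pics/a_side.png

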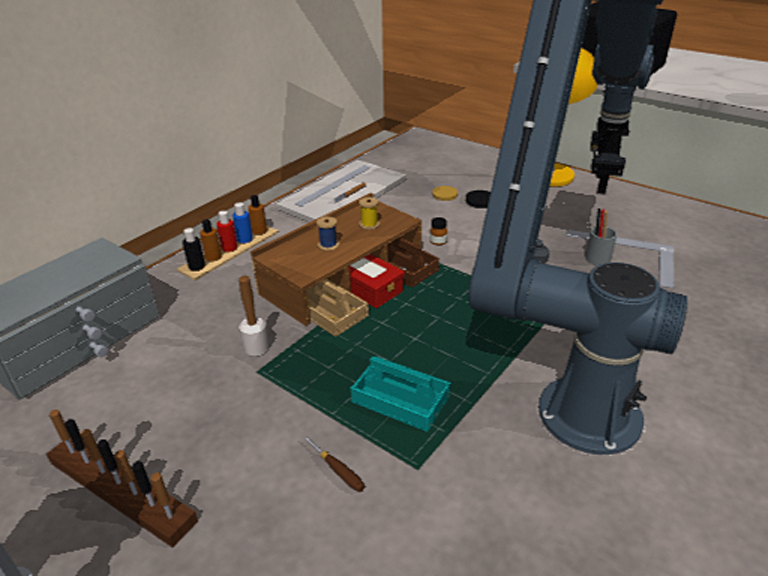

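Candidates in the top view (768x576 picture): pale beech tote in the left bay at (348,262), dark walnut tote in the right bay at (460,275), and turquoise look-alike on the mat at (290,380). The red tin is in the middle bay at (405,265). The description fits the pale one in the left (+y) bay, so I'll check it in a close crop and measure it.

```bash
python3 - <<'E'
from h import *
t=np.load("top0.npz"); im,P=t["im"],t["P"]; save("b_crop",im,(155,95,345,290),4)
s=np.load("side0.npz"); 
def rect(m,P,name):
    r=cv2.minAreaRect(P[m][:,:2].astype(np.float32)*1000); print(name,m.sum(),np.round(r[0]),np.round(r[1]),round(r[2],2),np.round(np.nanpercentile(P[m][:,2],[5,50,95])*1000))
v,u=np.mgrid[:384,:512]
def box(a,b,c,d): return (u>=a)&(u<c)&(v>=b)&(v<d)
Z=P[...,2]
def big(m):
    m=cv2.morphologyEx(m.astype(np.uint8),cv2.MORPH_OPEN,np.ones((3,3)))
    n,l,st,_=cv2.connectedComponentsWithStats(m); return l==1+np.argmax(st[1:,4])
rect(big(box(200,95,350,180)&(abs(Z-.12)<.006)),P,"riser top")
rect(big(box(210,155,252,195)&(Z>.034)&(Z<.05)),P,"tote walls")
bar=box(210,155,252,195)&(Z>.08)&(Z<.1); rect(bar,P,"bar top")
hsv=cv2.cvtColor(im,cv2.COLOR_RGB2HSV)
tq=(abs(hsv[...,0].astype(int)-88)<8)&(hsv[...,1]>120)&box(170,220,220,285); rect(tq,P,"turq")
# side view: riser top, bar
Ps=s["P"];Zs=Ps[...,2]
rect(big(box(160,120,300,215)&(abs(Zs-.12)<.006)),Ps,"riser top side")
rect(box(205,180,248,222)&(Zs>.084)&(Zs<.1),Ps,"bar side")
b=box(205,180,248,222)&(Zs>.06)&(Zs<.1); rect(b,Ps,"board side")
rect(big(box(205,180,248,222)&(Zs>.036)&(Zs<.048)),Ps,"walls side")
E
```

```text
riser top 5841 [746. -85.] [434. 193.] 83.63 [117. 121. 124.]
tote walls 12 [588.  70.] [ 8. 11.] 2.13 [38. 42. 47.]
bar top 78 [636.  70.] [144.  66.] 85.11 [85. 92. 97.]
turq 1733 [nan nan] [0. 0.] 0.0 [ 2. 10. 92.]
riser top side 2465 [748. -80.] [439. 201.] 83.66 [117. 121. 125.]
bar side 91 [640.  38.] [80. 87.] 80.22 [85. 91. 96.]
board side 356 [648.   5.] [144. 120.] 82.66 [63. 71. 94.]
walls side 28 [680.   8.] [43. 18.] 2.13 [37. 42. 48.]
```

View pics/b_crop.png

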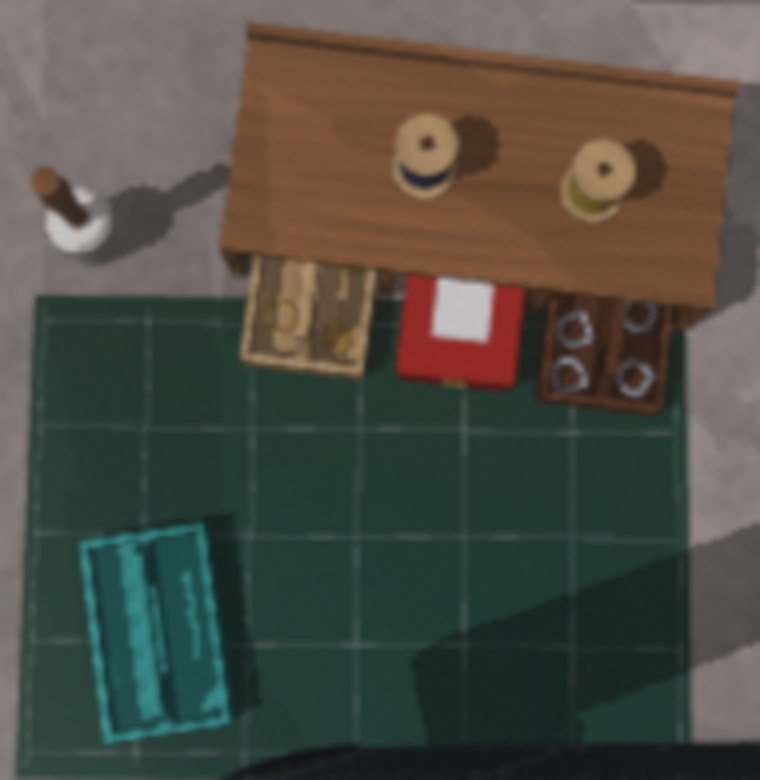

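```bash
python3 - <<'E'
from h import *
def ray(n,px,z):
    m=robot.camera_model(n);K=m["K"];d=R.from_quat(m["attitude"]).apply([(px[0]-K[0,2])/K[0,0],(px[1]-K[1,2])/K[1,1],1]);o=np.array(m["position"])
    return np.round((o+d*(z-o[2])/d[2])*1000,1)
c=lambda x,y:(155+x/4,95+y/4)
yaw=np.radians(-6.35);M=np.array([[np.cos(yaw),-np.sin(yaw)],[np.sin(yaw),np.cos(yaw)]]);O=np.array([747,-83.])
def fr(p): return np.round((np.array(p)[:2]-O)@M,1)
for nm,x,y,z in[("rFL",222,248,.12),("rFR",712,306,.12),("rBL",248,24,.136),("rBR",737,85,.136),("toteFL",243,362,.042),("toteFR",363,375,.042),("tq TR",205,523,.042),("tq TL",82,543,.042),("tq BR",228,718,.042),("maul",78,225,.0)]:
    p=ray("top",c(x,y),z);print(nm,p,"riser frame",fr(p))
for n,b in(("top",(210,155,252,195)),("side",(205,180,248,225))):
    t=np.load(n+"0.npz");P=t["P"];v,u=np.mgrid[:384,:512]
    m=(u>=b[0])&(u<b[2])&(v>=b[1])&(v<b[3])
    Q=P[m];Qr=(Q[:,:2]*1000-O)@M
    k=(Q[:,2]>.07)&(Q[:,2]<.1)&(Qr[:,0]<-103)&(Qr[:,1]>80)
    print(n,k.sum(),"bar frame med",np.median(Qr[k],0),"range",np.percentile(Qr[k],[2,98],axis=0).round(1).tolist(),"world",np.median(Q[k],0).round(4))
    A=Qr[k]; print("slope y/x",np.polyfit(A[:,0],A[:,1],1) if k.sum()>3 else None)
    k=(Q[:,2]>.02)&(Q[:,2]<.052)&(Qr[:,0]<-110)&(Qr[:,1]>75);print("wall x range",np.percentile(Qr[k],[1,99],axis=0).round(1).tolist())
E
```

```text
rFL [674.3 137.3 120. ] riser frame [-96.6 210.9]
rFR [ 628.3 -289.2  120. ] riser frame [ -95.2 -218.1]
rBL [870.9 117.7 136. ] riser frame [100.9 213.2]
rBR [ 821.4 -310.3  136. ] riser frame [  99.1 -217.7]
toteFL [585.4 124.4  42. ] riser frame [-183.5  188.3]
toteFR [574.7  14.3  42. ] riser frame [-182.    77.6]
tq TR [437.9 155.4  42. ] riser frame [-333.6  202.8]
tq TL [418.7 265.9  42. ] riser frame [-364.9  310.4]
tq BR [264.9 130.4  42. ] riser frame [-502.7  158.8]
maul [721.8 289.1   0. ] riser frame [-66.2 367. ]
top 64 bar frame med [-132.18191247  134.30363713] range [[-160.5, 129.2], [-104.5, 140.6]] world [0.6302 0.0662 0.0917]
slope y/x [-1.37907086e-02  1.32669279e+02]
wall x range [[-180.9, 79.3], [-110.8, 190.6]]
side 92 bar frame med [-137.13587067  144.11316328] range [[-162.6, 133.8], [-104.4, 148.4]] world [0.6266 0.0743 0.0869]
slope y/x [3.28793014e-02 1.47311341e+02]
wall x range [[-182.0, 83.7], [-111.1, 197.7]]
```

Crop: the pale beech tote with brass rings is at crop (310,310), with its front edge from (243,362) to (363,375). The measurements agree with the given sizes:
- Riser top: 434 x ~195 mm, yaw about -6.35°.
- Tote: 111 mm wide, sticking out about 84 mm.
- Bar top: z 92 mm, on the riser-frame line y≈134.5.

I'll pinch near the front end of the bar, at world (0.615, 0.067), TCP z 0.061.

Call:
{"name": "send_rows", "arguments": {"plan": [1,0,0,0,0,0,0.13,1,0,0,0,0,0,0.13,1,0,0,0,0,0,0.13,1,0,0,0,0,0,0.13,1,16,-44,0,0,0,0,1,16,-44,0,0,0,0,1,16,-44,0,0,0,0,1,16,-44,0,0,0,0], "force": 20}}

```text
time: 0.9
position: [0.3344, -0.4065, 0.2174]
tool_rot: [0.997, -0.071, -0.001, -0.002]
ft_force: [0.2, -0.3, 0.0]
grip_width: 0.0871
```

Call:
{"name": "send_rows", "arguments": {"plan": [1,16,-44,0,0,0,0,1,16,-44,0,0,0,0,1,16,-44,0,0,0,0,1,16,-44,0,0,0,0,1,16,-44,0,0,0,0,1,16,-44,0,0,0,0,1,16,-44,0,0,0,0,1,16,-44,0,0,0,0]}}

```text
time: 1.7
position: [0.5151, -0.0613, 0.2172]
tool_rot: [0.997, -0.073, -0.003, -0.004]
ft_force: [0.9, -0.6, -0.6]
grip_width: 0.0871
```

Call:
{"name": "send_rows", "arguments": {"plan": [1,10,-32,0,0,0,-0.03,1,10,-32,0,0,0,0,1,15,-32,0,0,0,0,1,15,-32,0,0,0,0,1,0,0,0,0,0,0]}}

```text
time: 2.2
position: [0.5829, 0.0716, 0.2162]
tool_rot: [0.999, -0.054, -0.003, -0.004]
ft_force: [-0.2, -0.9, 0.1]
grip_width: 0.0869
```

```bash
cat > to.py <<'E'
import sys
from h import *
# goal in riser frame (mm) + world z mm -> tool-frame shift
def go(fx,fy,z):
    o=robot.get_obs();p=np.array(o["position"])*1000;T=R.from_quat(o["tool_rot"])
    yaw=np.radians(-6.35);c,s=np.cos(yaw),np.sin(yaw)
    g=np.array([747+c*fx-s*fy,-83+s*fx+c*fy,z]);d=T.inv().apply(g-p)
    G=R.from_matrix(np.array([[c,s,0],[s,-c,0],[0,0,-1]]).astype(float))
    print("t",o["time"],"pos",p.round(1),"riserframe",np.round([(p[0]-747)*c+(p[1]+83)*s,-(p[0]-747)*s+(p[1]+83)*c],1),"shift",d.round(1),"turn",(T.inv()*G).as_rotvec().round(3),"F",np.round(o["ft_force"],1),"w",round(o["grip_width"],4))
go(*map(float,sys.argv[1:]))
E
python3 to.py -148 134.5 61
```

```text
t 2.2 pos [582.9  71.6 216.2] riserframe [-180.2  135.5] shift [ 33.3   2.5 154.9] turn [-0.009  0.007  0.004] F [-0.2 -0.9  0.1] w 0.0869
```

Call:
{"name": "send_rows", "arguments": {"plan": [0.2,16,1,0,-0.009,0.007,0.004,0.2,16,1,10,0,0,0,0.2,0,0,25,0,0,0,0.2,0,0,30,0,0,0,0.2,0,0,0,0,0,0]}}

```text
time: 2.7
position: [0.6135, 0.0655, 0.1481]
tool_rot: [0.999, -0.054, -0.002, 0.001]
ft_force: [-1.2, 0.5, -0.8]
grip_width: 0.0567
```

```bash
python3 to.py -148 134.5 61; python3 - <<'E'
from h import *
im,P=cloud("top"); save("c_top",im,(180,120,300,230),4)
im,P=cloud("side"); save("c_side",im,(150,110,310,240),4)
E
```

```text
t 2.7 pos [613.5  65.5 148.1] riserframe [-149.1  132.8] shift [ 1.4 -1.9 87.1] turn [0.003 0.003 0.003] F [-1.2  0.5 -0.8] w 0.0567
```

View pics/c_side.png

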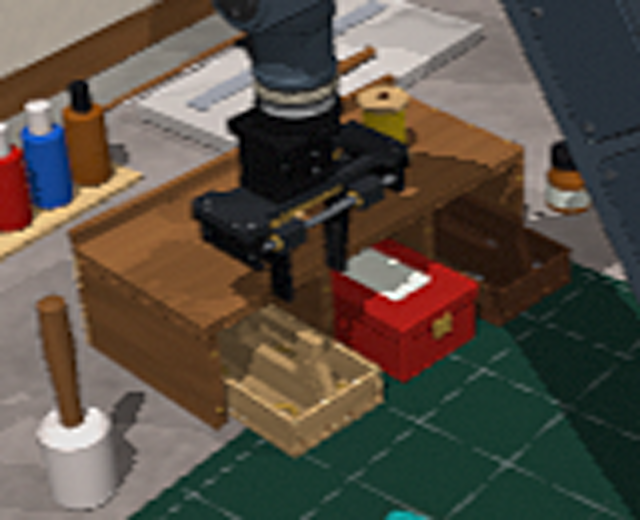

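The side crop shows the fingers at (285,280) and (340,240), straddling the pale tote's bar below. Next I descend and close.

Call:
{"name": "send_rows", "arguments": {"plan": [0.2,1,-2,22,0,0,0,0.2,0,0,25,0,0,0,0.2,0,0,22,0,0,0,0.2,0,0,14,0,0,0,0.2,0,0,0,0,0,0]}}

```text
time: 3.3
position: [0.6254, 0.0653, 0.0766]
tool_rot: [0.998, -0.055, 0.011, 0.002]
ft_force: [-0.1, 0.3, -0.7]
grip_width: 0.0523
```

```bash
python3 to.py -148 134.5 61
```

```text
t 3.3 pos [625.4  65.3  76.6] riserframe [-137.2  134. ] shift [-11.1  -0.6  15.4] turn [ 0.002 -0.023  0.002] F [-0.1  0.3 -0.7] w 0.0523
```

Call:
{"name": "send_rows", "arguments": {"plan": [0.2,-8,0,0,0,-0.023,0,0.2,-3,0,5,0,0,0,0.2,0,0,6,0,0,0,0.2,0,0,0,0,0,0]}}

```text
time: 3.7
position: [0.6164, 0.0663, 0.0692]
tool_rot: [0.999, -0.055, 0.003, 0.001]
ft_force: [-0.3, 0.4, 0.0]
grip_width: 0.052
```

```bash
python3 to.py -148 134.5 61
```

```text
t 3.7 pos [616.4  66.3  69.2] riserframe [-146.3  134. ] shift [-1.7 -0.5  8.2] turn [ 0.002 -0.005  0.002] F [-0.3  0.4  0. ] w 0.052
```

Call:
{"name": "send_rows", "arguments": {"plan": [0.2,-1,0,7,0,-0.005,0,0.2,0,0,0,0,0,0,-1,0,0,0,0,0,0,-1,0,0,0,0,0,0,-1,0,0,0,0,0,0,-1,0,0,0,0,0,0,-1,0,0,0,0,0,0], "force": 20}}

```text
time: 4.4
position: [0.6161, 0.0665, 0.0622]
tool_rot: [0.999, -0.054, 0.001, 0.001]
ft_force: [0.0, 0.2, -0.4]
grip_width: 0.0201
```

```bash
python3 to.py -148 134.5 61
```

```text
t 4.4 pos [616.1  66.5  62.2] riserframe [-146.7  134.1] shift [-1.3 -0.4  1.2] turn [ 0.002 -0.001  0.002] F [ 0.   0.2 -0.4] w 0.0201
```

Still closing (20 mm); I'll let it finish.

Call:
{"name": "send_rows", "arguments": {"plan": [-1,0,0,0,0,0,0,-1,0,0,0,0,0,0,-1,0,0,0,0,0,0]}}

```text
time: 4.7
position: [0.616, 0.0668, 0.0622]
tool_rot: [0.999, -0.054, 0.001, 0.001]
ft_force: [0.1, -0.7, 0.3]
grip_width: 0.0122
```

```bash
python3 to.py -260 134.5 62
```

```text
t 4.7 pos [616.   66.8  62.2] riserframe [-146.7  134.4] shift [-1.133e+02 -3.000e-01  1.000e-01] turn [ 0.001 -0.002  0.002] F [ 0.1 -0.7  0.3] w 0.0122
```

Call:
{"name": "send_rows", "arguments": {"plan": [-1,-4,0,0,0,0,0,-1,-6,0,0,0,0,0,-1,-7,0,0,0,0,0,-1,-7,0,0,0,0,0,-1,-7,0,0,0,0,0,-1,-5,0,0,0,0,0,-1,0,0,0,0,0,0]}}

```text
time: 5.4
position: [0.5779, 0.0706, 0.0622]
tool_rot: [0.998, -0.055, 0.002, 0.001]
ft_force: [0.3, -0.2, -1.7]
grip_width: 0.0117
```

```bash
python3 to.py -260 134.5 62
```

```text
t 5.4 pos [577.9  70.6  62.2] riserframe [-185.  134.] shift [-75.   -0.6  -0.1] turn [ 0.001 -0.004  0.001] F [ 0.3 -0.2 -1.7] w 0.0117
```

Call:
{"name": "send_rows", "arguments": {"plan": [-1,-6,0,0,0,-0.003,0,-1,-9,0,0,0,0,0,-1,-9,0,0,0,0,0,-1,-9,0,0,0,0,0,-1,-9,0,0,0,0,0,-1,-6,0,0,0,0,0,-1,0,0,0,0,0,0]}}

```text
time: 6.1
position: [0.5256, 0.0764, 0.0622]
tool_rot: [0.999, -0.055, 0.0, 0.001]
ft_force: [0.5, -0.5, -0.8]
grip_width: 0.0122
```

```bash
python3 to.py -265 134.5 62
```

```text
t 6.1 pos [525.6  76.4  62.2] riserframe [-237.7  134. ] shift [-27.3  -0.6   0.2] turn [ 0.001 -0.001  0.001] F [ 0.5 -0.5 -0.8] w 0.0122
```

Call:
{"name": "send_rows", "arguments": {"plan": [-1,-6,0,0,0,0,0,-1,-8,0,0,0,0,0,-1,-8,0,0,0,0,0,-1,-6,0,0,0,0,0,-1,-4,0,0,0,0,0,-1,0,0,0,0,0,0,-1,0,0,0,0,0,0]}}

```text
time: 6.8
position: [0.4912, 0.0802, 0.0622]
tool_rot: [0.999, -0.055, 0.001, 0.001]
ft_force: [0.7, -0.4, -2.0]
grip_width: 0.0116
```

```bash
python3 to.py -214 134.5 150;  python3 - <<'E'
from h import *
im,P=cloud("top"); save("d_top",im,(150,95,350,290),3)
E
```

```text
t 6.8 pos [491.2  80.2  62.2] riserframe [-272.3  134. ] shift [ 58.4  -0.3 -87.7] turn [ 0.001 -0.001  0.001] F [ 0.7 -0.4 -2. ] w 0.0116
```

View pics/d_top.png

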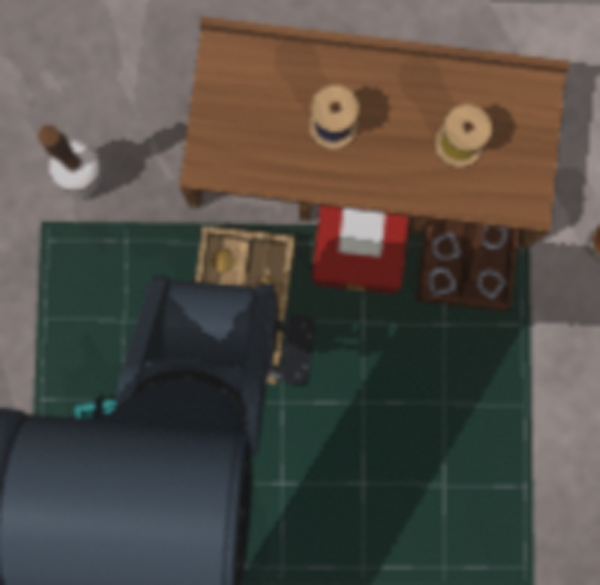

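The top crop shows the pale tote's back edge at (205-295, 232), clear of the riser front at (200-550, 190-225). The tin and dark tote are undisturbed. Now I regrasp at the middle of the bar.

Call:
{"name": "send_rows", "arguments": {"plan": [0,0,0,0,0,0,0,0,0,0,0,0,0,0,0,0,0,0,0,0,0,0,0,0,0,0,0,0,0,0,0,0,0,0,0]}}

```text
time: 7.35
position: [0.4907, 0.0802, 0.0624]
tool_rot: [0.999, -0.055, -0.0, 0.001]
ft_force: [-0.3, -0.1, 0.5]
grip_width: 0.0407
```

```bash
python3 to.py -218 134 62
```

```text
t 7.35 pos [490.7  80.2  62.4] riserframe [-272.8  133.9] shift [54.8 -0.   0.3] turn [0.002 0.001 0.002] F [-0.3 -0.1  0.5] w 0.0407
```

Call:
{"name": "send_rows", "arguments": {"plan": [0,10,0,0,0,0,0,0,12,0,0,0,0,0,0,12,0,0,0,0,0,0,12,0,0,0,0,0,0,7,0,0,0,0,0,0,0,0,0,0,0,0]}}

```text
time: 7.95
position: [0.5507, 0.0736, 0.0626]
tool_rot: [0.999, -0.055, 0.002, 0.001]
ft_force: [0.2, -0.1, -0.8]
grip_width: 0.0433
```

```bash
python3 to.py -218 134 62
```

```text
t 7.95 pos [550.7  73.6  62.6] riserframe [-212.5  133.9] shift [-5.5 -0.1  0.5] turn [ 0.001 -0.003  0.001] F [ 0.2 -0.1 -0.8] w 0.0433
```

Call:
{"name": "send_rows", "arguments": {"plan": [0,-5,0,1,0,-0.003,0,0,0,0,0,0,0,0,-1,0,0,0,0,0,0,-1,0,0,0,0,0,0,-1,0,0,0,0,0,0,-1,0,0,0,0,0,0,-1,0,0,0,0,0,0,-1,0,0,0,0,0,0], "force": 45}}

```text
time: 8.75
position: [0.5427, 0.0745, 0.0611]
tool_rot: [0.999, -0.055, -0.002, 0.001]
ft_force: [0.5, -1.0, -1.0]
grip_width: 0.0112
```

```bash
python3 to.py -218 134 62; python3 - <<'E'
from h import *
m=robot.camera_model("top");K=m["K"];o=np.array(m["position"])
for px in((150+203/3,95+228/3),(150+295/3,95+236/3)):
    d=R.from_quat(m["attitude"]).apply([(px[0]-K[0,2])/K[0,0],(px[1]-K[1,2])/K[1,1],1]);p=(o+d*(.042-o[2])/d[2])*1000
    c,s=np.cos(np.radians(-6.35)),np.sin(np.radians(-6.35));print(p.round(1),(p[0]-747)*c+(p[1]+83)*s,-(p[0]-747)*s+(p[1]+83)*c)
E
```

```text
t 8.75 pos [542.7  74.5  61.1] riserframe [-220.5  134. ] shift [ 2.5 -0.  -0.9] turn [0.002 0.004 0.002] F [ 0.5 -1.  -1. ] w 0.0112
[639.5 118.6  42. ] -129.15911808703314 188.469239775466
[630.9   5.5  42. ] -125.17312104961707 75.10517607304433
```

Call:
{"name": "send_rows", "arguments": {"plan": [-1,0,0,-2,0,0,0,-1,0,0,-4,0,0,0,-1,0,0,-5,0,0,0,-1,0,0,-5,0,0,0,-1,0,0,-3,0,0,0,-1,0,0,0,0,0,0,-1,0,0,0,0,0,0]}}

```text
time: 9.45
position: [0.5408, 0.0747, 0.0803]
tool_rot: [0.999, -0.055, -0.004, 0.001]
ft_force: [0.5, 0.2, -3.8]
grip_width: 0.0113
```

```bash
python3 to.py -225 134 261; python3 - <<'E'
from h import *
im,P=cloud("side"); save("e_side",im,(130,110,330,280),3.5); print(robot.get_obs()["moment"])
E
```

```text
t 9.45 pos [540.8  74.7  80.3] riserframe [-222.4  133.9] shift [  -4.2    0.2 -180.6] turn [0.002 0.008 0.002] F [ 0.5  0.2 -3.8] w 0.0113
[ 0.03602882 -0.01597803  0.01351143]
```

View pics/e_side.png

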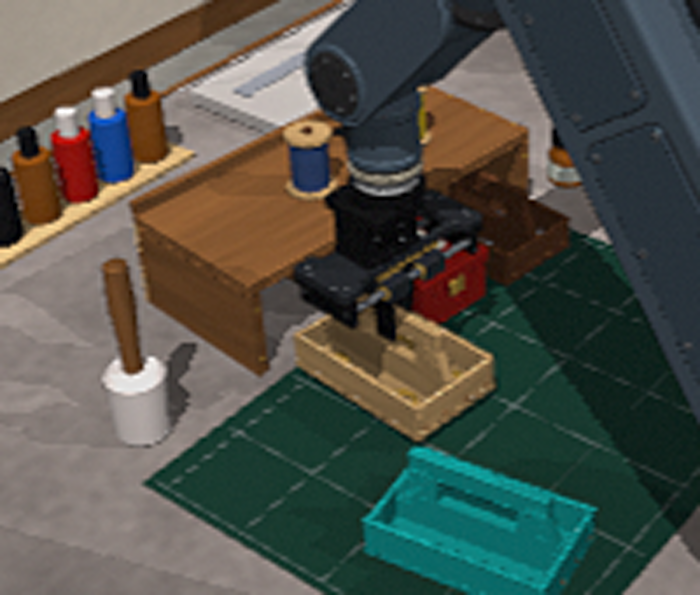

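Side crop: the pale tote at (395,375) hangs level about 19 mm up. It carries 3.8 N, which is about 0.39 kg with its contents. Continuing the lift.

Call:
{"name": "send_rows", "arguments": {"plan": [-1,0,0,-6,0,0.006,0,-1,0,0,-10,0,0.002,0,-1,0,0,-12,0,0,0,-1,0,0,-12,0,0.002,0,-1,0,0,-12,0,0,0,-1,0,0,-12,0,0.002,0,-1,0,0,-12,0,0,0,-1,0,0,-8,0,0,0]}}

```text
time: 10.3
position: [0.5401, 0.0749, 0.1719]
tool_rot: [0.999, -0.054, 0.002, 0.001]
ft_force: [0.3, -0.0, -4.7]
grip_width: 0.0117
```

```bash
python3 to.py -225 134 261
```

```text
t 10.3 pos [540.1  74.9 171.9] riserframe [-223.1  134.1] shift [ -1.5   0.2 -89.2] turn [ 0.002 -0.004  0.002] F [ 0.3 -0.  -4.7] w 0.0117
```

Call:
{"name": "send_rows", "arguments": {"plan": [-1,-1,0,-10,0,-0.002,0,-1,-1,0,-12,0,0,0,-1,0,0,-13,0,0,0,-1,0,0,-13,0,0,0,-1,0,0,-13,0,0,0,-1,0,0,-12,0,0,0,-1,0,0,-8,0,0,0,-1,0,0,-4,0,0,0]}}

```text
time: 11.1
position: [0.5356, 0.0756, 0.2648]
tool_rot: [0.999, -0.054, 0.001, 0.001]
ft_force: [-0.6, 0.4, -4.4]
grip_width: 0.0119
```

```bash
python3 to.py -225 134 261
```

```text
t 11.1 pos [535.6  75.6 264.8] riserframe [-227.6  134.2] shift [2.6 0.2 3.8] turn [ 0.002 -0.001  0.002] F [-0.6  0.4 -4.4] w 0.0119
```

Call:
{"name": "send_rows", "arguments": {"plan": [-1,0,0,0,0,0,0,-1,0,0,0,0,0,0,-1,0,0,0,0,0,0,-1,0,0,0,0,0,0,-1,0,0,0,0,0,0,-1,0,0,0,0,0,0,-1,0,0,0,0,0,0,-1,0,0,0,0,0,0]}}

```text
time: 11.9
position: [0.534, 0.0756, 0.2627]
tool_rot: [0.999, -0.054, -0.002, 0.001]
ft_force: [-0.0, -0.6, -4.1]
grip_width: 0.0114
```

Call:
{"name": "send_rows", "arguments": {"plan": [-1,0,0,0,0,0,0,-1,0,0,0,0,0,0,-1,0,0,0,0,0,0,-1,0,0,0,0,0,0,-1,0,0,0,0,0,0,-1,0,0,0,0,0,0,-1,0,0,0,0,0,0,-1,0,0,0,0,0,0]}}

```text
time: 12.7
position: [0.5341, 0.0756, 0.2628]
tool_rot: [0.999, -0.054, -0.002, 0.001]
ft_force: [0.2, 0.4, -3.9]
grip_width: 0.0113
```

Call:
{"name": "send_rows", "arguments": {"plan": [-1,0,0,0,0,0,0,-1,0,0,0,0,0,0,-1,0,0,0,0,0,0,-1,0,0,0,0,0,0,-1,0,0,0,0,0,0,-1,0,0,0,0,0,0,-1,0,0,0,0,0,0,-1,0,0,0,0,0,0]}}

```text
time: 13.5
position: [0.5341, 0.0756, 0.2628]
tool_rot: [0.999, -0.054, -0.002, 0.001]
ft_force: [-0.1, -0.3, -5.0]
grip_width: 0.0117
```

```bash
python3 to.py -225 134 261; python3 - <<'E'
from h import *
im,P=cloud("side"); save("f_side",im,(130,60,330,250),3.5)
v,u=np.mgrid[:384,:512];h=cv2.cvtColor(im,cv2.COLOR_RGB2HSV)
yaw=np.radians(-6.35);c,s=np.cos(yaw),np.sin(yaw)
X=P[...,0]*1000-747;Y=P[...,1]*1000+83;fx=c*X+s*Y;fy=-s*X+c*Y;z=P[...,2]*1000
# long wall face towards +y: bottom / top edge height at both ends
for a in range(-310,-130,30):
    k=(fx>a)&(fx<a+30)&(abs(fy-190)<8)&(z>150)&(z<300);print(a,k.sum(),np.percentile(z[k],[3,97]).round(1) if k.sum()>4 else None)
E
```

```text
t 13.5 pos [534.1  75.6 262.8] riserframe [-229.1  134.1] shift [4.1 0.1 1.8] turn [0.002 0.004 0.002] F [-0.1 -0.3 -5. ] w 0.0117
-310 88 [204.8 246.5]
-280 70 [204.  244.9]
-250 79 [203.9 245.8]
-220 71 [206.2 245.9]
-190 67 [204.8 246. ]
-160 59 [203.5 246. ]
```

View pics/f_side.png

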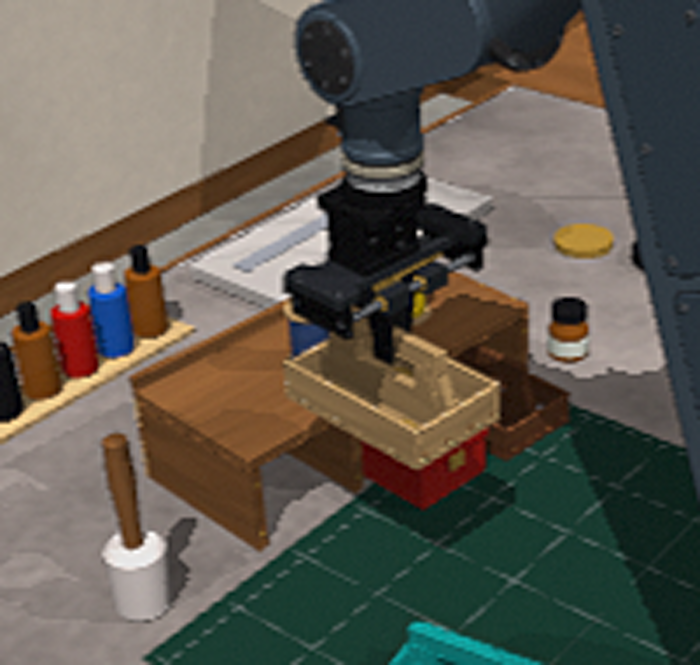

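The tote at (390,410) hangs level, with the wall top at 246 mm at both ends and the underside at about 203 mm. It has been held still for more than 2 s, in front of the riser. Handing in.

```bash
python3 -c "
from rig import robot; print(robot.hand_in())"; python3 to.py -225 134 261
```

```text
the job is handed in; nothing more can be done
None
the job is handed in; nothing more can be done
```

The pale beech tote is out of its bay and held level in front of the shelf, and I've handed the job in with it still in the grip. It was in the left bay. I pinched the front end of its bar, drew it about 126 mm straight out along the bench and re-gripped at the middle of the bar. Then I lifted it and held it still for about 2.4 s.

**Last checks before handing in:**
- **Height and level:** the underside was about 203 mm above the bench, and the side wall was at the same height at both ends to within about 2 mm.
- **Position:** the tote's centre was about 224 mm in front of the riser's middle, which leaves it clear of the shelf.
- **Grip:** the opening was 11.7 mm on the 12 mm bar, and the arm carried about 4–5 N, roughly the tote with its contents.
- **Shelf:** the wrist force showed no sign of a knock; the largest reading was about 5 N, which was the tote's own weight.
- **Other things:** the tin, dark tote, maul, jar and turquoise tote looked unmoved in the pictures.

**Not fully checked:** I didn't measure each ring and rosette after the lift. Nothing was seen to spill, and the tool stayed within about 0.5° of upright from the first pull on. I also didn't re-measure the awl, the weight or the spools, but the arm never went near them. The hand-in gave no verdict.

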